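# Pack the spice rack and lock its end stop through the zigzag gate

### The arm

A 7-joint arm with a two-finger parallel gripper is mounted at the origin on a cart in front of the work surface, level with it; the furniture and walls round the work are solid. World frame = base frame: x ahead of the robot, y to its left, z up, the work surface at z = 0. Lengths are in mm, angles in rad, forces in N, time in s.
With the tool pointing down it reaches from about 350 to 900 mm from the base axis. Payload 7.2 kg.
Tool frame: the origin (TCP) lies midway between the tips of the shut fingers; the grasp point (between the pads) lies 19 mm behind it; z points along the fingers, y is the line along which they close (so a half turn about z gives the same grasp; the last joint's range is limited). The gripper opens to 85 mm and grips with 20 to 120 N. Pads are 22 mm wide; open, the fingers measure 114 mm over their backs; the gripper's body (76 mm by 85 mm) begins 54 mm behind the grasp point. The pads swing forward as they close: fully open they stand 13 mm farther back than shut.
Start: joints at [-1.402, 0.411, -0.013, 1.596, 0.006, 1.134, -0.082], TCP at [146.63, 607.56, 193.597] pointing down, gripper open.
Joint ranges: [-2.95, 2.95], [-0.29, 1.99], [-1.47, 1.44], [0.14, 2.54], [-1.03, 4.17], [0.13, 1.85], [-2.86, 2.86]. Speed limits (rad/s): [2.39, 2.39, 3.01, 3.01, 3.14, 3.14, 3.14].

### API

Orientations are given as a 3x3 rotation matrix whose columns are the frame's x, y, z axes.
In Python, from bench import r, cams gives the robot as it stands.
- The arm moves only by the tool jog_arm, never from a script. Its argument "rows" is a list of rows, each an object with "delta_pos": the shift along the tool's x, y, z in mm, a list of three; "turn": the turn, a rotation vector about the tool's x, y, z in rad, a list of three. In form: [{"delta_pos": [tx, ty, tz], "turn": [wx, wy, wz]}, ...]. A call has 1 to 12 rows; each row shifts and turns the commanded pose from where the row before left it, along the tool's axes as they then stand; what a row does not reach is not made up. A row lasts 1/10 s, in which the tool goes at most 50 mm and 8.59 degrees, less where a joint would pass 70% of its speed; a pose out of reach is approached as far as the arm can. A call with a gripper value outside its range is refused whole. "jaw" is the closure, from -1 (fully open) to 1 (shut), set as the call begins (left out, the last holds). The fingers move at their own pace and stop on an object; "grip_force" is the grip in N (left out, the last holds). Time passes only in rows, so rows that do not move let the fingers close. It gives the time, the measured TCP pose, the force, the opening and the grip force at its end, in the units of the state.
- r.read_state(): the state, without advancing time (a new reading comes with each control period).
- cams.camera(name): name is "scene" or "side" or "wrist"; returns a dict with "frame" (384x512x3 uint8, red, green, blue), "z_map" (384x512 float32, mm along the optical axis (not along the pixel's ray), 0 where there is no reading), "mtx" (3x3 intrinsics, pixels), "R" (3x3) and "t" (3): a world point X has camera coordinates R X + t; the wrist camera has in their place "T_tool_cam" (4x4, takes a point from camera to tool coordinates, whose origin is the TCP and whose axes are the flange's). Camera axes: x right, y down, z forward; pixel columns grow to the right and rows downward; lengths in mm; the calibration is good to about 2 mm. A picture is of the moment at which its call begins: read the wrist's pose just before it.
- r.finish_job(): hands the job in; it is judged then, once.
The state is a dict: "time": time; "qpos": joint angles; "dq": joint speeds; "joint_torque": joint torques, N m; "position": TCP position; "tool_rot": TCP orientation; "force": force on the tool from outside, world axes, zero at the start; "wrist_torque": the same for the moment, N m; "grip_width": opening from 0.0 (shut) to 1.0 (fully open); "grip_force": force on a finger pad.
Only numpy, scipy, OpenCV 4.12 (cv2) and the standard library are available. Lean on these libraries where they do the work, as an engineer would, in place of code of your own. Each camera call takes 0.05 s, during which the arm holds its last target. There are 200 camera calls.

### The job

Stand the spice jar that was left out on the worktop in the wooden rack, upright in line with the other two. Then move the red lever through its zigzag gate, from the slot with the red dot round to the slot with the green dot, fully home, so that the black end stop closes up the row and is locked. Keep all three jars upright and leave the other things on the worktop where they are.

Things in the scene. Friction and masses are not known exactly. Their poses are not given: they have to be found in the camera images.
- rack: fixed wooden rack. Origin on the worktop, mid channel, z up. Jars stand on the worktop in its bottomless channel along y, 54 mm wide (x -27..27 mm), rails 28 mm high, 10 thick; 70 mm high end wall at y=+98 mm, black sliding stop at the other end. In front (-x) the gate box: aluminium plate, top z=72 mm, x -150..-70, y -124..-24 mm, with a 13 mm wide zigzag slot that alone lets the lever pass
- open_slot (a point): open end of the slot (red dot), on the plate's top face, at rack x=-122, y=-102 mm (middle line). From here the near leg runs in the rack's +y to y=-74 mm, there the slot crosses in +x to the far leg
- far_leg (a point): middle of the far leg (yellow dot), on the plate's top face: rack x=-98, y=-60 mm. The far leg runs along +y from the first crossing (y=-74 mm) to the second (y=-46 mm), where the slot crosses back in -x to the locked slot
- locked_slot (a point): locked slot (green dot), dead end of the slot, on the plate's top face, at rack x=-122, y=-46 mm
- stop (a joint): travel of stop and lever along the rack's +y, m: 0 at the open end (starts 0 to 0.012); 0.026 to 0.030 lets the lever cross at the first crossing, 0.054 to 0.058 at the second, locked about 0.056. 1.5 N friction, stays where left, pushes the jars before it
- stop_face (a point): middle of the black stop's face towards the jars (+y), 35 mm up, at rack y=-98 mm + travel; plate 50 mm wide, 8 thick, top at 66 mm. Locked it leaves 139 mm for the row. A bar at z 34 to 56 mm joins it to the lever over the front rail
- lever (a joint): lean of the lever about an axis along the rack's y, 15 mm above the worktop, rad: about 0 (-0.05 to 0.05) in the near leg and locked slot, where it leans 0.22 towards -x; grows towards +x, 0.22 upright, about 0.45 (0.40 to 0.50) in the far leg. Stays where left; about 1 N at the knob moves it, so it can be pushed from the side
- knob (a point): middle of the lever's red knob, a round grip 20 mm in diameter, 44 mm long, 104 mm from the lever's axis, about 116 mm above the worktop; knob's top 21 mm above this point, its lower end 21 mm below. Over the slot's middle lines it stands at rack x about -133 mm (near leg, locked) or -87 mm (far leg)
- spice_0: plastic spice jar with a green screw cap, 106 mm high, cap 45 mm and body 44 mm in diameter, 80 to 150 g; origin at the centre of its underside, z up. Two of the three jars, which ones varies, start in the rack, the other stands on the worktop to the right of the rack
- spice_1: plastic spice jar with a green screw cap, 106 mm high, cap 45 mm and body 44 mm in diameter, 80 to 150 g; origin at the centre of its underside, z up. Two of the three jars, which ones varies, start in the rack, the other stands on the worktop to the right of the rack
- spice_2: plastic spice jar with a green screw cap, 106 mm high, cap 45 mm and body 44 mm in diameter, 80 to 150 g; origin at the centre of its underside, z up. Two of the three jars, which ones varies, start in the rack, the other stands on the worktop to the right of the rack
- mug_cream: dark grey mug, 88x124x106 mm, left of the rack, origin under its middle; leave alone
- tape_roll: roll of tan tape, 98 mm in diameter, 25 mm high, left of the rack, origin under its middle; leave alone

How it is judged:
By the outcome, as a careful person would: the job done as asked, in the order asked, and still so for the second after the job is handed in, with the robot touching nothing.
It also fails if it takes over 58 s, if anything falls off the work surface, if the arm or the gripper's body presses on something with over 40 N, if the wrist force passes 120 N, or if a joint passes its speed limit or range.

## Working session

There is one attempt and no reset: what is moved stays moved. The work goes in short steps, Python scripts to look and compute and a tool call to move; the robot and the scene stay as the last step left them, time stands still between calls to the robot, and variables do not carry over. Pictures are saved under pics/ and viewed, at most 10 in all, crops included, and the job is handed in when it is done.

Besides the shell and the picture viewer there is one more tool, called after ">>>" as name(argument=value, ...) on one line, values as JSON. jog_arm: Moves the arm, as the interface text tells. Its arguments: {"type":"object","properties":{"rows":{"type":"array"},"jaw":{"type":"number"},"grip_force":{"type":"number"}},"required":["rows"]}

```bash
mkdir -p pics; cat > h.py <<'E'
import numpy as np, cv2
from bench import r, cams
def grab(n):
    s=r.read_state(); c=cams.camera(n)
    if n=='wrist':
        T=np.eye(4);T[:3,:3]=np.array(s['tool_rot']);T[:3,3]=s['position'];M=T@np.array(c['T_tool_cam'])
    else:
        M=np.eye(4);M[:3,:3]=np.array(c['R']).T;M[:3,3]=-M[:3,:3]@np.array(c['t'])
    z=c['z_map'];v,u=np.mgrid[:384,:512];K=np.array(c['mtx'])
    P=np.stack([(u-K[0,2])/K[0,0]*z,(v-K[1,2])/K[1,1]*z,z],-1)@M[:3,:3].T+M[:3,3]
    P[z==0]=np.nan
    return c['frame'],P,M,K
E
python3 - <<'E'
from h import *
s=r.read_state();print(s)
ims=[]
for n in ['scene','side']:
    f,P,M,K=grab(n);np.savez(f'pics/{n}0.npz',f=f,P=P,M=M,K=K)
    cv2.imwrite(f'pics/{n}0.png',cv2.resize(f[:,:,::-1],(800,600)));print(n,M.round(2))
E
```

```text
{'time': 0.0, 'qpos': array([-1.4021923 ,  0.41191583, -0.01269881,  1.59707211,  0.00560406,
        1.13431805, -0.08218998]), 'dq': array([-0.00079231, -0.00225432,  0.00071453,  0.00136092,  0.00082972,
       -0.00030517, -0.00026009]), 'joint_torque': array([-3.54336962e-04, -6.00600100e+01,  6.81894869e-01, -2.99410522e+01,
        1.37951484e-02,  1.05182538e-02, -1.16764224e-05]), 'position': array([146.54266198, 606.97973043, 192.73179842]), 'tool_rot': array([[-9.72098450e-01,  2.34573085e-01, -2.67590783e-04],
       [ 2.34573202e-01,  9.72097047e-01, -1.65625487e-03],
       [-1.28388603e-04, -1.67281242e-03, -9.99998593e-01]]), 'force': array([-0.29646765, -0.89825238,  0.09242047]), 'wrist_torque': array([-0.03222963, -0.0142179 , -0.01583735]), 'grip_force': 0.0, 'grip_width': 1.002870287757949}
scene [[ 6.8000e-01 -3.6000e-01  6.4000e-01 -7.4530e+01]
 [-7.3000e-01 -3.1000e-01  6.0000e-01 -5.6833e+02]
 [-2.0000e-02 -8.8000e-01 -4.7000e-01  5.4431e+02]
 [ 0.0000e+00  0.0000e+00  0.0000e+00  1.0000e+00]]
side [[ 5.1000e-01 -4.9000e-01  7.1000e-01 -4.6088e+02]
 [-8.6000e-01 -2.7000e-01  4.3000e-01 -5.9029e+02]
 [-2.0000e-02 -8.3000e-01 -5.6000e-01  8.7340e+02]
 [ 0.0000e+00  0.0000e+00  0.0000e+00  1.0000e+00]]
```

View pics/scene0.png

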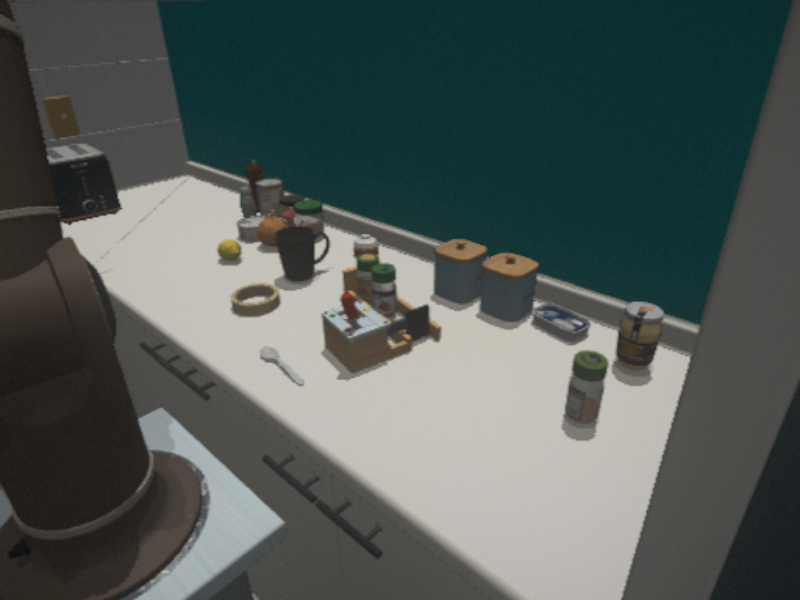

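View pics/side0.png

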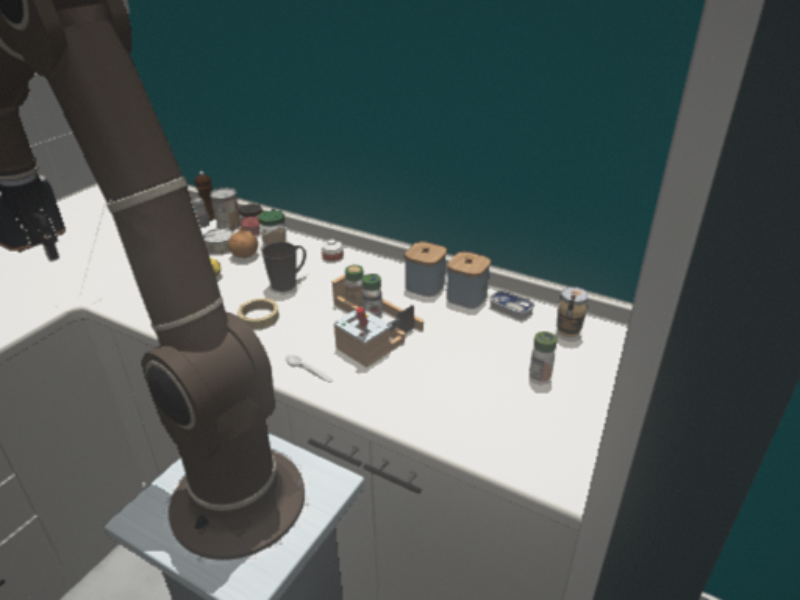

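The scene view shows the rack with two jars (caps at about (383,272) and (368,265)). The gate box with the red knob is at (349,304), the black stop at (418,320), and the loose jar at (588,390) with its cap at (590,360).

```bash
python3 - <<'E'
from h import *
for n,pts in [('scene',dict(capL=(590,357),body=(585,400),cap1=(383,270),cap2=(368,262),knob=(349,300),stop=(418,318),plate=(365,318),other=(366,240),farjar=(640,310))),('side',dict(capL=(545,340),cap1=(371,282),cap2=(354,271),knob=(362,313),stop=(406,318)))]:
    d=np.load(f'pics/{n}0.npz');P=d['P']
    for k,(u,v) in pts.items(): print(n,k,P[int(v/1.5625),int(u/1.5625)].round(0))
    # loose jar: green cap points
    f=d['f'].astype(int); g=(f[...,1]>f[...,0]+12)&(f[...,1]>f[...,2]+12)
    for nm,zlo,zhi in [('cap',80,112)]:
        m=g&(P[...,2]>zlo)&(P[...,2]<zhi); Q=P[m]
        from scipy.cluster.hierarchy import fcluster,linkage
        l=fcluster(linkage(Q),12,'distance')
        for i in set(l):
            q=Q[l==i]
            if len(q)>15: print('cl',len(q),q.min(0).round(),q.max(0).round(),q.mean(0).round())
    # plate top, z 68..76
    c0=P[int((318 if n=='scene' else 325)/1.5625),int((365 if n=='scene' else 370)/1.5625)]
    print(c0)
    m=(abs(P[...,2]-72)<3)&(np.hypot(P[...,0]-c0[0],P[...,1]-c0[1])<110)
    Q=P[m][:,:2].astype(np.float32);print(len(Q),cv2.minAreaRect(Q),np.median(P[m][:,2]))
    if n=='scene':
        f=d['f'];cv2.imwrite('pics/crop1.png',cv2.resize(f[140:260,190:300,::-1],None,fx=5,fy=5,interpolation=cv2.INTER_CUBIC))
E
```

```text
scene capL [ 558. -331.  105.]
scene body [ 532. -345.   50.]
scene cap1 [570.  84. 106.]
scene cap2 [575. 131. 106.]
scene knob [415.   7. 131.]
scene stop [548. -21.  51.]
scene plate [462.  24.  72.]
scene other [754. 326.  43.]
scene farjar [ 723. -335.  110.]
cl 50 [ 531. -358.  104.] [ 570. -317.  107.] [ 545. -340.  105.]
cl 89 [707. 485.  88.] [774. 556.  95.] [738. 519.  93.]
cl 48 [567. 122.  89.] [609. 168. 108.] [583. 136. 104.]
cl 74 [550.  66. 102.] [595. 107. 108.] [569.  85. 106.]
[461.89875365  24.38042863  72.25651884]
489 ((482.65093994140625, 38.37685775756836), (119.45455932617188, 140.7173309326172), 78.46730041503906) 72.5216824486709
side capL [ 542. -336.  108.]
side cap1 [561.  82. 105.]
side cap2 [581. 142. 106.]
side knob [412.  10. 133.]
side stop [548. -16.  46.]
cl 27 [ 530. -355.  103.] [ 573. -318.  108.] [ 546. -337.  106.]
cl 95 [697. 490.  86.] [772. 558.  95.] [736. 522.  91.]
cl 59 [550.  69. 101.] [597. 112. 110.] [571.  89. 105.]
cl 29 [564. 123.  88.] [600. 168. 108.] [580. 140. 104.]
[452.99145256  19.63866418  72.03188108]
293 ((449.71881103515625, 38.142250061035156), (103.05361938476562, 82.57981872558594), 78.57489776611328) 71.74865103274976
```

View pics/crop1.png

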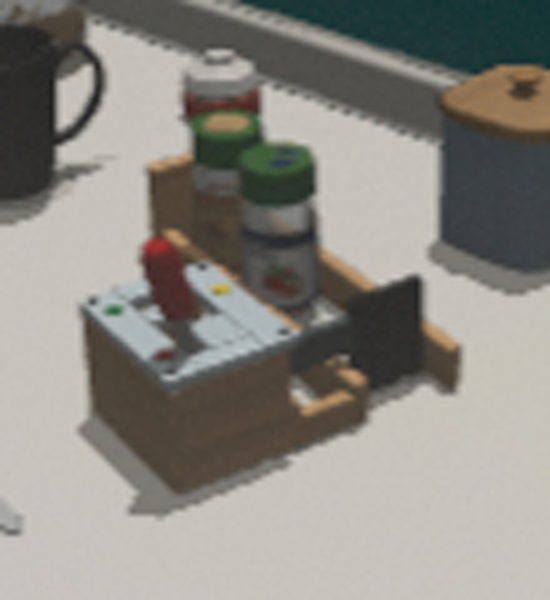

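The crop shows the lever in the near leg, with the red dot at its base, yellow at (222,290) and green at (112,310). The stop is near its open end and both rack jars are upright. The plate and jars agree on rack yaw of about -11.4° and an origin of about (572, 89). Next I turn the tool to the rack axes, then move above the rack to look with the wrist camera.

>>> jog_arm(rows=[{"delta_pos":[0,0,-6],"turn":[0,0,0.1394]},{"delta_pos":[0,0,-6],"turn":[0,0,0.1394]},{"delta_pos":[0,0,-6],"turn":[0,0,0.1394]},{"delta_pos":[0,0,-6],"turn":[0,0,0.1394]},{"delta_pos":[0,0,-6],"turn":[0,0,0.1394]},{"delta_pos":[0,0,-6],"turn":[0,0,0.1394]},{"delta_pos":[0,0,-6],"turn":[0,0,0.1394]},{"delta_pos":[0,0,-6],"turn":[0,0,0.1394]},{"delta_pos":[0,0,-6],"turn":[0,0,0.1394]},{"delta_pos":[0,0,-6],"turn":[0,0,0.1394]},{"delta_pos":[0,0,-6],"turn":[0,0,0.1394]}], jaw=-1)

```text
time: 1.2
position: [146.5, 607.3, 259.4]
tool_rot: [[0.204, 0.979, -0.0], [0.979, -0.204, -0.001], [-0.001, 0.0, -1.0]]
force: [0.2, -0.1, -0.6]
grip_width: 0.999
grip_force: 0.0
```

>>> jog_arm(rows=[{"delta_pos":[-32,30,-8],"turn":[0,0,0]},{"delta_pos":[-32,30,-8],"turn":[0,0,0]},{"delta_pos":[-32,30,-8],"turn":[0,0,0]},{"delta_pos":[-32,30,-8],"turn":[0,0,0]},{"delta_pos":[-32,30,-8],"turn":[0,0,0]},{"delta_pos":[-32,30,-8],"turn":[0,0,0]},{"delta_pos":[-32,30,-8],"turn":[0,0,0]},{"delta_pos":[-32,30,-8],"turn":[0,0,0]},{"delta_pos":[-32,30,-8],"turn":[0,0,0]},{"delta_pos":[-32,30,-8],"turn":[0,0,0]},{"delta_pos":[-32,30,-8],"turn":[0,0,0]},{"delta_pos":[-32,30,-8],"turn":[0,0,0]}])

```text
time: 2.4
position: [423.9, 158.0, 355.9]
tool_rot: [[0.198, 0.98, -0.0], [0.98, -0.198, 0.001], [0.001, -0.0, -1.0]]
force: [1.1, 1.0, 0.3]
grip_width: 0.997
grip_force: 0.0
```

>>> jog_arm(rows=[{"delta_pos":[-30,25,0],"turn":[0,0,0]},{"delta_pos":[-30,25,0],"turn":[0,0,0]},{"delta_pos":[-30,25,0],"turn":[0,0,0]},{"delta_pos":[0,0,0],"turn":[0,0,0]},{"delta_pos":[0,0,0],"turn":[0,0,0]}])

```text
time: 2.9
position: [479.1, 56.0, 355.3]
tool_rot: [[0.2, 0.98, -0.001], [0.98, -0.2, -0.0], [-0.0, -0.001, -1.0]]
force: [-0.5, 0.2, -0.1]
grip_width: 0.999
grip_force: 0.0
```

```bash
python3 - <<'E'
from h import *
s=r.read_state();print(s['position'],s['tool_rot'],s['qpos'],s['time'])
f,P,M,K=grab('wrist');np.savez('pics/w1.npz',f=f,P=P,M=M,K=K)
print(np.linalg.inv(np.vstack([np.c_[s['tool_rot'],s['position']],[0,0,0,1]]))@M)
cv2.imwrite('pics/w1.png',cv2.resize(f[:,:,::-1],(800,600)))
E
```

```text
[479.06668654  56.03350651 355.33071755] [[ 2.00384967e-01  9.79717070e-01 -5.73221361e-04]
 [ 9.79717196e-01 -2.00385095e-01 -1.74414552e-04]
 [-2.85741930e-04 -5.26644770e-04 -9.99999820e-01]] [-1.01219246  0.03863653  0.84356222  1.71004218 -0.02917632  1.40652087
 -0.36596207] 2.9
[[-9.17744097e-05 -9.50703863e-01 -3.10100236e-01  7.97619415e+01]
 [ 9.99999990e-01 -1.20477846e-04  7.34096342e-05 -9.65647018e-01]
 [-1.07151031e-04 -3.10100226e-01  9.50703865e-01 -1.80421367e+02]
 [ 0.00000000e+00  0.00000000e+00  0.00000000e+00  1.00000000e+00]]
```

View pics/w1.png

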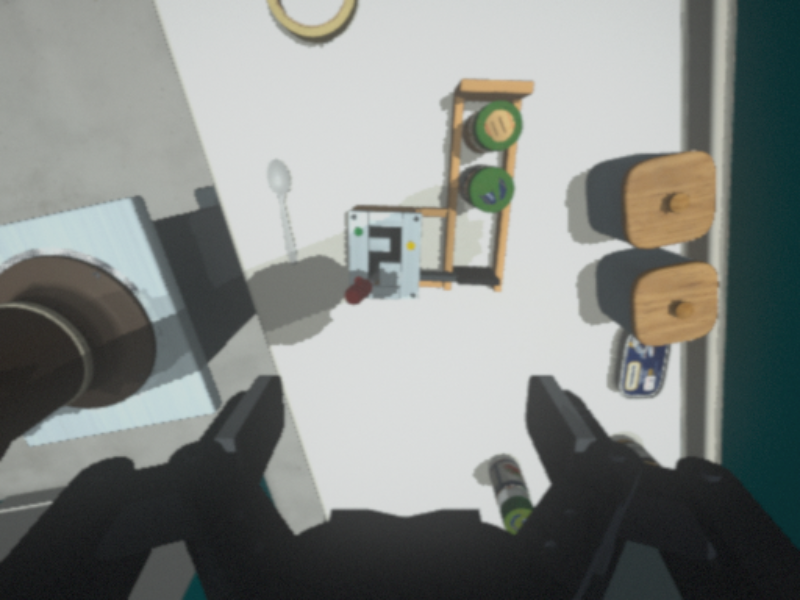

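The wrist view shows the rack jars' caps at (498,127) and (490,190), with the stop at (476,276). The gate plate is centred near (385,253) and the red knob is at (358,291). The loose jar's cap is at (518,520).

```bash
python3 - <<'E'
from h import *
d=np.load('pics/w1.npz');P=d['P'];f=d['f'].astype(int)
m=(abs(P[...,2]-72)<3)&(np.hypot(P[...,0]-450,P[...,1]-38)<100)&(np.hypot(P[...,0]-450,P[...,1]-38)<68)
m=cv2.morphologyEx(m.astype(np.uint8),cv2.MORPH_OPEN,np.ones((3,3)))>0
n,l,st,_=cv2.connectedComponentsWithStats(m.astype(np.uint8));i=1+st[1:,4].argmax()
(c,wh,a)=cv2.minAreaRect(P[l==i][:,:2].astype(np.float32));print(c,wh,a,np.median(P[m][:,2]))
ang=np.deg2rad(a if wh[0]>wh[1] else a-90)
y=np.array([np.cos(ang),np.sin(ang)]); y*=np.sign(y[1]); x=np.array([y[1],-y[0]])
o=np.array(c)+110*x+74*y;print('yaw',np.degrees(np.arctan2(y[1],y[0])),'o',o)
Rk=lambda Q:np.c_[(Q[:,:2]-o)@x,(Q[:,:2]-o)@y,Q[:,2]]
g=(f[...,1]>f[...,0]+12)&(f[...,1]>f[...,2]+12)
def show(nm,m):
    q=P[m];k=Rk(q);print(nm,len(q),'world',q.min(0).round(),q.max(0).round(),'rack',k.min(0).round(1),k.max(0).round(1),np.median(k,0).round(1))
top=abs(P[...,2]-106)<3
for nm,(u,v) in dict(j2=(498,127),j1=(490,190),loose=(518,520)).items():
    uu,vv=np.meshgrid(np.arange(512)*1.5625,np.arange(384)*1.5625)
    mm=top&(np.hypot(uu-u,vv-v)<32)
    show(nm,mm); q=P[mm][:,:2].astype(np.float32)
    if len(q)>5:print(cv2.minEnclosingCircle(q),q.mean(0))
show('stop',(abs(P[...,2]-65)<4)&(np.hypot(uu-476,vv-276)<22))
show('knob',(P[...,2]>98)&(np.hypot(uu-358,vv-291)<20))
show('wall',(abs(P[...,2]-70)<3)&(np.hypot(uu-497,vv-86)<45)&(vv<100))
E
```

```text
(449.93841552734375, 36.7269401550293) (100.41748046875, 79.52246856689453) 76.62206268310547 72.10216138762132
yaw 76.62206268310547 o [574.07519483  83.26789012]
j2 750 world [565. 125. 103.] [609. 168. 108.] rack [-23.7  42.1 103.1] [ 20.2  86.3 108.4] [ -2.   64.6 105.6]
((587.332763671875, 146.13345336914062), 22.248960494995117) [587.13965 146.5732 ]
j1 669 world [550.  67. 103.] [594. 111. 108.] rack [-25.  -16.5 103. ] [ 19.3  26.3 108.3] [ -3.2   5.3 105.8]
((572.3432006835938, 88.74688720703125), 22.343399047851562) [572.2708   89.07461]
loose 195 world [ 529. -354.  104.] [ 566. -312.  108.] rack [  52.5 -432.9  103.7] [  85.7 -389.6  108.1] [  67.2 -406.7  105.8]
((549.40283203125, -333.647216796875), 21.81798553466797) [ 545.2079  -329.29987]
stop 118 world [526. -23.  62.] [573.  -7.  68.] rack [ -25.2 -105.7   62.1] [ 22.3 -97.6  67.8] [   0.4 -100.7   65.6]
knob 204 world [408.   8.  99.] [432.  26. 140.] rack [-146.8 -109.3   98.8] [-122.1  -91.4  139.7] [-133.6  -97.5  131.8]
wall 397 world [562. 171.  67.] [634. 198.  73.] rack [-37.1  98.   67.2] [ 36.3 110.1  72.6] [ -0.6 103.9  69.9]
```

Everything lines up: the wall face is at rack y=98, the stop face at about -97.5, and the plate measures 100×80. That puts the rack origin at about (573.7, 84) with its y axis at 76.6°. Next is the loose jar at about (550.5, -336).

>>> jog_arm(rows=[{"delta_pos":[0,0,0],"turn":[0,0,0.033]},{"delta_pos":[-45.6,20,15],"turn":[0,0,0]},{"delta_pos":[-45.6,20,15],"turn":[0,0,0]},{"delta_pos":[-45.6,20,15],"turn":[0,0,0]},{"delta_pos":[-45.6,20,15],"turn":[0,0,0]},{"delta_pos":[-45.6,20,15],"turn":[0,0,0]},{"delta_pos":[-45.6,20,15],"turn":[0,0,0]},{"delta_pos":[-45.6,20,15],"turn":[0,0,0]},{"delta_pos":[-45.6,20,15],"turn":[0,0,0]},{"delta_pos":[0,0,40],"turn":[0,0,0]},{"delta_pos":[0,0,15],"turn":[0,0,0]},{"delta_pos":[0,0,0],"turn":[0,0,0]}])

```text
time: 4.15
position: [547.6, -316.7, 182.5]
tool_rot: [[0.228, 0.974, -0.004], [0.974, -0.228, 0.004], [0.002, -0.005, -1.0]]
force: [0.7, -0.3, -0.5]
grip_width: 1.004
grip_force: 0.0
```

```bash
python3 - <<'E'
from h import *
s=r.read_state();print(s['position'],s['tool_rot'],s['qpos'])
ims=[]
for n in ['wrist','scene','side']:
    f,P,M,K=grab(n);fi=f.astype(int);g=(fi[...,1]>fi[...,0]+8)&(fi[...,1]>fi[...,2]+8)
    m=(abs(P[...,2]-106)<3)&(np.hypot(P[...,0]-550,P[...,1]+336)<32)
    q=P[m][:,:2].astype(np.float32)
    print(n,len(q),cv2.minEnclosingCircle(q) if len(q)>5 else'')
    if n=='wrist':cv2.imwrite('pics/w2.png',f[:,:,::-1])
E
```

```text
[ 547.64343885 -316.68959106  182.51160598] [[ 0.22796841  0.97365851 -0.00441748]
 [ 0.97366556 -0.22795416  0.0035056 ]
 [ 0.00240628 -0.00510031 -0.9999841 ]] [-0.14408825  0.56370877  0.89487334  1.62620219 -0.46649125  1.18591515
  0.62707065]
wrist 1414 ((551.3751831054688, -336.06085205078125), 22.636945724487305)
scene 219 ((552.5441284179688, -338.38873291015625), 24.3287353515625)
side 101 ((549.9337158203125, -334.5828552246094), 24.128313064575195)
```

View pics/w2.png

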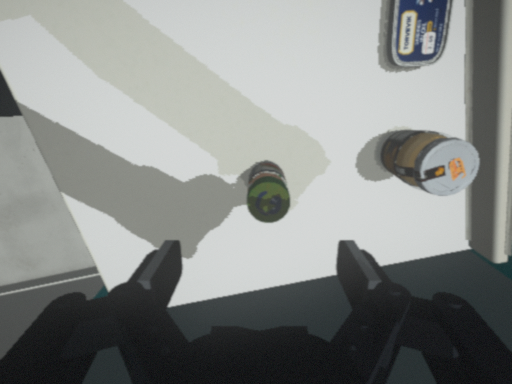

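The jar is clearly visible with its cap at (268,200), measured at (551.4, -336.1). The tool stopped 19 mm short, so I correct that and then descend.

>>> jog_arm(rows=[{"delta_pos":[-9,4,0],"turn":[0,0,0]},{"delta_pos":[-9,4,0],"turn":[0,0,0]},{"delta_pos":[0,0,10],"turn":[0,0,0]},{"delta_pos":[0,0,10],"turn":[0,0,0]},{"delta_pos":[0,0,0],"turn":[0,0,0]}])

```text
time: 4.8
position: [550.8, -338.4, 163.0]
tool_rot: [[0.23, 0.973, -0.003], [0.973, -0.23, 0.002], [0.001, -0.003, -1.0]]
force: [0.8, 0.5, -0.7]
grip_width: 1.002
grip_force: 0.0
```

>>> jog_arm(rows=[{"delta_pos":[1,0,20],"turn":[0,0,0]},{"delta_pos":[1,0,20],"turn":[0,0,0]},{"delta_pos":[0,0,20],"turn":[0,0,0]},{"delta_pos":[0,0,20],"turn":[0,0,0]},{"delta_pos":[0,0,20],"turn":[0,0,0]},{"delta_pos":[0,0,13],"turn":[0,0,0]},{"delta_pos":[0,0,0],"turn":[0,0,0]},{"delta_pos":[0,0,0],"turn":[0,0,0]}])

```text
time: 5.6
position: [552.2, -337.5, 52.5]
tool_rot: [[0.23, 0.973, -0.0], [0.973, -0.23, -0.0], [-0.0, -0.0, -1.0]]
force: [0.3, 0.1, 0.3]
grip_width: 0.996
grip_force: 0.0
```

>>> jog_arm(rows=[{"delta_pos":[0,0,0],"turn":[0,0,0]},{"delta_pos":[0,0,0],"turn":[0,0,0]},{"delta_pos":[0,0,0],"turn":[0,0,0]},{"delta_pos":[0,0,0],"turn":[0,0,0]},{"delta_pos":[0,0,0],"turn":[0,0,0]},{"delta_pos":[0,0,0],"turn":[0,0,0]},{"delta_pos":[0,0,0],"turn":[0,0,0]},{"delta_pos":[0,0,0],"turn":[0,0,0]}], jaw=1, grip_force=30)

```text
time: 6.4
position: [552.6, -337.7, 53.2]
tool_rot: [[0.23, 0.973, 0.001], [0.973, -0.23, -0.0], [-0.0, 0.001, -1.0]]
force: [-2.3, 0.6, 6.1]
grip_width: 0.512
grip_force: 30.3
```

>>> jog_arm(rows=[{"delta_pos":[0,0,-10],"turn":[0,0,0]},{"delta_pos":[0,0,-25],"turn":[0,0,0]},{"delta_pos":[0,0,-30],"turn":[0,0,0]},{"delta_pos":[0,0,-30],"turn":[0,0,0]},{"delta_pos":[0,0,-25],"turn":[0,0,0]},{"delta_pos":[0,0,-10],"turn":[0,0,0]},{"delta_pos":[0,0,0],"turn":[0,0,0]}])

```text
time: 7.1
position: [552.7, -337.8, 183.6]
tool_rot: [[0.23, 0.973, 0.002], [0.973, -0.23, -0.001], [-0.0, 0.002, -1.0]]
force: [-0.2, -0.5, -2.4]
grip_width: 0.513
grip_force: 30.9
```

>>> jog_arm(rows=[{"delta_pos":[15,-5,0],"turn":[0,0,0]},{"delta_pos":[30,-8,0],"turn":[0,0,0]},{"delta_pos":[35,-8,0],"turn":[0,0,0]},{"delta_pos":[35,-8,0],"turn":[0,0,0]},{"delta_pos":[35,-8,0],"turn":[0,0,0]},{"delta_pos":[35,-8,0],"turn":[0,0,0]},{"delta_pos":[35,-8,0],"turn":[0,0,0]},{"delta_pos":[35,-8,0],"turn":[0,0,0]},{"delta_pos":[35,-8,0],"turn":[0,0,0]},{"delta_pos":[35,-8,0],"turn":[0,0,0]},{"delta_pos":[20,0,0],"turn":[0,0,0]},{"delta_pos":[0,0,0],"turn":[0,0,0]}])

```text
time: 8.3
position: [556.1, 20.6, 180.3]
tool_rot: [[0.224, 0.975, -0.003], [0.975, -0.224, 0.0], [-0.0, -0.003, -1.0]]
force: [-0.2, 0.9, -1.4]
grip_width: 0.51
grip_force: 30.9
```

>>> jog_arm(rows=[{"delta_pos":[0,0,0],"turn":[0,0,0]},{"delta_pos":[0,0,0],"turn":[0,0,0]}])

```text
time: 8.5
position: [556.1, 14.7, 181.6]
tool_rot: [[0.232, 0.973, -0.001], [0.973, -0.232, -0.001], [-0.001, -0.001, -1.0]]
force: [-0.2, 0.3, -0.9]
grip_width: 0.511
grip_force: 30.9
```

```bash
python3 - <<'E'
from h import *
s=r.read_state();print(s['position'],s['tool_rot'],s['grip_width'],s['qpos'])
o=np.array([573.1,83.5]);y=np.array([.2313,.9729]);x=np.array([.9729,-.2313])
p=np.array(s['position'])[:2]-o;print('rack',p@x,p@y)
f,P,M,K=grab('wrist');np.savez('pics/w3.npz',f=f,P=P,M=M,K=K)
cv2.imwrite('pics/w3.png',f[:,:,::-1])
v,u=np.mgrid[:384,:512]
Q=np.c_[(P.reshape(-1,3)[:,:2]-o)@x,(P.reshape(-1,3)[:,:2]-o)@y,P.reshape(-1,3)[:,2]].reshape(P.shape)
def sh(n,m):
    k=Q[m];print(n,len(k),k.min(0).round(1),k.max(0).round(1)) if len(k) else print(n,0)
for yc in (5,65): sh('jar',(abs(Q[...,2]-106)<3)&(np.hypot(Q[...,0],Q[...,1]-yc)<31))
sh('rails',(abs(Q[...,2]-28)<2)&(abs(Q[...,0])<45)&(abs(Q[...,1])<95)&(abs(Q[...,0])>20))
sh('stop',(abs(Q[...,2]-65)<4)&(abs(Q[...,0])<30)&(abs(Q[...,1]+95)<14))
E
```

```text
[556.06305227  14.73533708 181.61890276] [[ 2.31935992e-01  9.72730499e-01 -1.03556265e-03]
 [ 9.72730473e-01 -2.31936883e-01 -8.42239808e-04]
 [-1.05945752e-03 -8.11977623e-04 -9.99999109e-01]] 0.5105509881303734 [-0.82675788  0.42542952  0.96053272  1.82334094 -0.38874376  1.09738174
  0.04016655]
rack -0.6699799143402057 -70.84178656633844
jar 1945 [-23.5 -17.4 103. ] [ 20.5  27.1 108.3]
jar 2445 [-21.9  42.4 103.1] [ 21.5  86.3 108.3]
rails 2598 [-36. -95.  26.] [38. 95. 30.]
stop 0
```

View pics/w3.png

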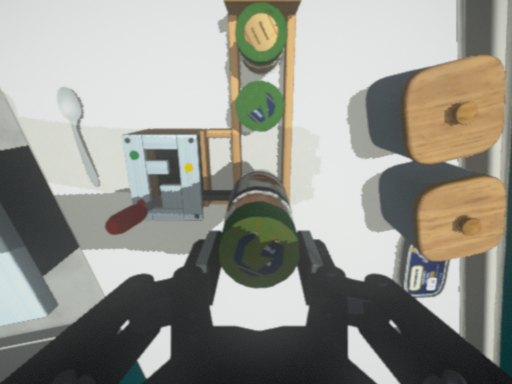

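The held jar's cap is at (260,247), the channel is clear ahead of it, and the stop bar is at (218,197). I shift 13.5 mm along the rack and lower.

>>> jog_arm(rows=[{"delta_pos":[7,1,0],"turn":[0,0,0]},{"delta_pos":[6.5,0,0],"turn":[0,0,0]},{"delta_pos":[0,0,10],"turn":[0,0,0]},{"delta_pos":[0,0,20],"turn":[0,0,0]},{"delta_pos":[0,0,20],"turn":[0,0,0]},{"delta_pos":[0,0,15],"turn":[0,0,0]},{"delta_pos":[0,0,10],"turn":[0,0,0]},{"delta_pos":[0,0,10],"turn":[0,0,0]},{"delta_pos":[0,0,0],"turn":[0,0,0]},{"delta_pos":[0,0,0],"turn":[0,0,0]}])

```text
time: 9.55
position: [561.0, 28.8, 97.4]
tool_rot: [[0.231, 0.973, 0.0], [0.973, -0.231, -0.0], [-0.0, 0.0, -1.0]]
force: [0.4, -0.3, -1.3]
grip_width: 0.511
grip_force: 30.9
```

>>> jog_arm(rows=[{"delta_pos":[0,0,10],"turn":[0,0,0]},{"delta_pos":[0,0,10],"turn":[0,0,0]},{"delta_pos":[0,0,10],"turn":[0,0,0]},{"delta_pos":[0,0,8],"turn":[0,0,0]},{"delta_pos":[0,0,3],"turn":[0,0,0]},{"delta_pos":[0,0,2],"turn":[0,0,0]},{"delta_pos":[0,0,0],"turn":[0,0,0]},{"delta_pos":[0,0,0],"turn":[0,0,0]}])

```text
time: 10.35
position: [561.0, 28.9, 54.5]
tool_rot: [[0.23, 0.973, 0.0], [0.973, -0.23, 0.0], [0.0, 0.0, -1.0]]
force: [0.1, 0.3, -0.1]
grip_width: 0.511
grip_force: 30.9
```

>>> jog_arm(rows=[{"delta_pos":[0,0,0.7],"turn":[0,0,0]},{"delta_pos":[0,0,0],"turn":[0,0,0]}])

```text
time: 10.55
position: [560.9, 29.1, 53.7]
tool_rot: [[0.23, 0.973, 0.0], [0.973, -0.23, 0.0], [0.0, 0.0, -1.0]]
force: [0.1, 0.7, -1.4]
grip_width: 0.515
grip_force: 30.9
```

>>> jog_arm(rows=[{"delta_pos":[0,0,0],"turn":[0,0,0]},{"delta_pos":[0,0,0],"turn":[0,0,0]},{"delta_pos":[0,0,0],"turn":[0,0,0]},{"delta_pos":[0,0,0],"turn":[0,0,0]},{"delta_pos":[0,0,0],"turn":[0,0,0]},{"delta_pos":[0,0,0],"turn":[0,0,0]}], jaw=-0.7)

```text
time: 11.15
position: [560.8, 29.0, 53.5]
tool_rot: [[0.23, 0.973, 0.0], [0.973, -0.23, 0.0], [0.0, 0.0, -1.0]]
force: [-0.5, -0.5, -0.9]
grip_width: 0.849
grip_force: 0.0
```

>>> jog_arm(rows=[{"delta_pos":[0,0,-10],"turn":[0,0,0]},{"delta_pos":[0,0,-20],"turn":[0,0,0]},{"delta_pos":[0,0,-30],"turn":[0,0,0]},{"delta_pos":[0,0,-30],"turn":[0,0,0]},{"delta_pos":[0,0,-30],"turn":[0,0,0]},{"delta_pos":[0,0,-20],"turn":[0,0,0]},{"delta_pos":[-20,0,-20],"turn":[0,0,0]},{"delta_pos":[-25,0,-20],"turn":[0,0,0]},{"delta_pos":[-25,0,-20],"turn":[0,0,0]},{"delta_pos":[0,0,0],"turn":[0,0,0]},{"delta_pos":[0,0,0],"turn":[0,0,0]}], jaw=-0.7)

```text
time: 12.25
position: [544.7, -39.5, 254.3]
tool_rot: [[0.232, 0.973, 0.001], [0.973, -0.232, 0.001], [0.002, 0.001, -1.0]]
force: [0.6, 0.3, -0.5]
grip_width: 0.855
grip_force: 0.0
```

```bash
cat > look.py <<'E'
from h import *
import sys
s=r.read_state();print(s['time'],s['position'],s['grip_width'],s['qpos'].round(2))
o=np.array([574.0,83.3]);y=np.array([.2313,.9729]);x=np.array([.9729,-.2313])
p=np.array(s['position'])[:2]-o;print('tcp rack',p@x,p@y)
f,P,M,K=grab('wrist')
cv2.imwrite(f'pics/{sys.argv[1]}.png',f[:,:,::-1])
Q=np.dstack([(P[...,:2]-o)@x,(P[...,:2]-o)@y,P[...,2]])
def sh(n,m):
    k=Q[m];print(n,len(k),k.min(0).round(1),k.max(0).round(1),np.median(k,0).round(1)) if len(k)>3 else print(n,0)
for yc in (75,28,5,65,-17,-57): sh(f'jar{yc}',(abs(Q[...,2]-106)<4)&(np.hypot(Q[...,0],Q[...,1]-yc)<25))
sh('stop',(abs(Q[...,2]-65)<3.5)&(abs(Q[...,0])<28)&(Q[...,1]>-112)&(Q[...,1]<-25))
fi=f.astype(int);red=(fi[...,0]>1.8*fi[...,1])&(fi[...,0]>1.8*fi[...,2])&(fi[...,0]>50)
near=(abs(Q[...,0]+110)<55)&(abs(Q[...,1]+74)<65)
sh('knob',red&near&(Q[...,2]>85)); sh('knobtop',red&near&(Q[...,2]>131))
E
python3 look.py w4
```

```text
12.25 [544.7366683  -39.46277768 254.286145  ] 0.8545365968797032 [-0.81  0.33  1.03  1.75 -0.3   1.23  0.07]
tcp rack -0.07526493727727213 -126.20451502889512
jar75 121 [-14.2  50.5 102.6] [ 15.1  55.9 107.7] [  0.4  53.1 105.9]
jar28 895 [-21.3   3.1 102.2] [ 18.   52.4 109. ] [ -0.6  18.6 105.8]
jar5 1415 [-24.  -17.6 102.1] [ 19.5  26.5 109. ] [ -2.8   4.9 105.9]
jar65 446 [-21.7  41.9 102.1] [ 18.3  55.9 108.5] [ -1.7  49.9 105.6]
jar-17 823 [-21.9 -41.1 102.1] [ 18.3   7.9 108.4] [ -1.7  -6.3 105.9]
jar-57 1172 [-24.2 -76.3 102.3] [ 19.4 -33.4 108.3] [ -1.8 -54.3 105.8]
stop 232 [ -24.  -105.7   61.5] [ 24.1 -97.4  68. ] [ 1.000e-01 -1.011e+02  6.560e+01]
knob 282 [-143.5 -107.8  104.9] [-121.9  -93.2  140.1] [-131.1  -99.8  134. ]
knobtop 171 [-143.5 -107.8  131.2] [-128.   -93.3  140.1] [-134.1 -100.5  136.7]
```

View pics/w4.png

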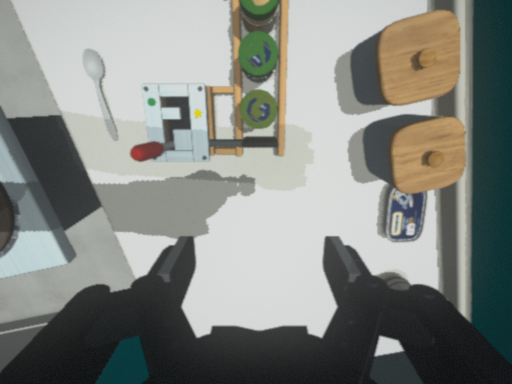

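The jar stands upright in the channel at rack y≈-55, in line with the others, with its cap at (259,108). The knob is at (147,151). For the lever I turn the tool 90° so the fingers close along the rack's y, which lets the knob pivot in the pads.

>>> jog_arm(rows=[{"delta_pos":[0,0,0],"turn":[0,0,0.131]},{"delta_pos":[0,0,0],"turn":[0,0,0.131]},{"delta_pos":[0,0,0],"turn":[0,0,0.131]},{"delta_pos":[0,0,0],"turn":[0,0,0.131]},{"delta_pos":[0,0,0],"turn":[0,0,0.131]},{"delta_pos":[0,0,0],"turn":[0,0,0.131]},{"delta_pos":[0,0,0],"turn":[0,0,0.131]},{"delta_pos":[0,0,0],"turn":[0,0,0.131]},{"delta_pos":[0,0,0],"turn":[0,0,0.131]},{"delta_pos":[0,0,0],"turn":[0,0,0.131]},{"delta_pos":[0,0,0],"turn":[0,0,0.131]},{"delta_pos":[0,0,0],"turn":[0,0,0.131]}])

```text
time: 13.5
position: [544.5, -37.6, 252.5]
tool_rot: [[0.972, -0.235, -0.002], [-0.235, -0.972, -0.001], [-0.002, 0.001, -1.0]]
force: [0.3, -0.1, -0.2]
grip_width: 0.85
grip_force: 0.0
```

>>> jog_arm(rows=[{"delta_pos":[-30,-5,0],"turn":[0,0,0]},{"delta_pos":[-30,-5,5],"turn":[0,0,0]},{"delta_pos":[-30,-5,10],"turn":[0,0,0]},{"delta_pos":[-25,-5,15],"turn":[0,0,0]},{"delta_pos":[-18,-5,14],"turn":[0,0,0]},{"delta_pos":[0,0,0],"turn":[0,0,0]},{"delta_pos":[0,0,0],"turn":[0,0,0]}])

```text
time: 14.2
position: [421.1, 17.9, 209.8]
tool_rot: [[0.974, -0.227, -0.0], [-0.227, -0.974, 0.004], [-0.001, -0.003, -1.0]]
force: [0.5, -0.1, -0.3]
grip_width: 0.852
grip_force: 0.0
```

```bash
python3 look.py w5; python3 -c "
from bench import r;print(r.read_state()['tool_rot'].round(3))"
```

```text
14.2 [421.14981732  17.89368741 209.84594187] 0.8516669161645625 [-1.52 -0.06  1.38  2.08  0.06  1.07 -1.97]
tcp rack -133.57946262526332 -98.9880487678414
jar75 1540 [-22.8  50.1 103. ] [ 21.3  87.4 108.4] [ -0.2  67.6 105.7]
jar28 1209 [-21.    3.3 102.1] [ 18.8  52.8 108.3] [ -0.6  18.3 105.8]
jar5 2003 [-24.4 -18.  102. ] [ 19.9  26.9 108.3] [ -1.9   4.4 105.9]
jar65 2002 [-22.9  41.6 102. ] [ 21.3  87.4 108.4] [ -0.6  63.5 105.6]
jar-17 1233 [-21.7 -41.7 102. ] [ 19.1   8.  108.2] [ -1.   -7.2 105.9]
jar-57 1959 [-24.  -76.3 102.1] [ 20.1 -32.3 108.3] [ -1.5 -54.8 105.8]
stop 425 [ -25.1 -105.2   61.9] [ 25.1 -40.4  68.3] [  -1.7 -100.9   65.9]
knob 324 [-144.9 -108.7  107.4] [-121.6  -93.7  139.8] [-131.9 -100.7  135.5]
knobtop 223 [-144.9 -108.7  131.1] [-127.4  -93.7  139.8] [-135.  -101.6  137. ]
[[ 0.974 -0.229  0.001]
 [-0.229 -0.974  0.   ]
 [ 0.001 -0.001 -1.   ]]
```

The TCP is over the knob. I shift 2 mm and descend, watching joint 3, which is at 1.38 of 1.44.

>>> jog_arm(rows=[{"delta_pos":[0,1,10],"turn":[0,0,0]},{"delta_pos":[0,1,15],"turn":[0,0,0]},{"delta_pos":[0,0,15],"turn":[0,0,0]},{"delta_pos":[0,0,0],"turn":[0,0,0]}])

```text
time: 14.65
position: [420.7, 12.0, 168.2]
tool_rot: [[0.972, -0.234, -0.002], [-0.234, -0.972, -0.008], [-0.0, 0.009, -1.0]]
force: [-0.1, -0.7, 0.2]
grip_width: 0.85
grip_force: 0.0
```

```bash
cat > st.py <<'E'
from h import *
s=r.read_state()
o=np.array([574.0,83.3]);y=np.array([.2313,.9729]);x=np.array([.9729,-.2313])
p=np.array(s['position'])[:2]-o;print(s['time'],'rack',p@x,p@y,s['position'][2],'q',s['qpos'].round(2),'F',(s['force'][:2]@x).round(1),(s['force'][:2]@y).round(1),s['force'][2].round(1));print(s['tool_rot'].round(3))
E
python3 st.py
```

```text
14.65 rack -132.6482784493356 -104.8094137777136 168.16126848534782 q [-1.32  0.18  1.34  2.14 -0.2   0.97 -1.67] F 0.1 -0.7 0.2
[[ 0.972 -0.234 -0.002]
 [-0.234 -0.972 -0.008]
 [-0.     0.009 -1.   ]]
```

>>> jog_arm(rows=[{"delta_pos":[0,0,5],"turn":[0,0,0]},{"delta_pos":[0,0,5],"turn":[0,0,0]},{"delta_pos":[0,0,5],"turn":[0,0,0]},{"delta_pos":[0,0,0],"turn":[0,0,0]},{"delta_pos":[0,0,0],"turn":[0,0,0]}])

```text
time: 15.15
position: [420.7, 14.1, 154.7]
tool_rot: [[0.973, -0.231, 0.0], [-0.231, -0.973, 0.001], [0.0, -0.001, -1.0]]
force: [-0.1, 0.3, 0.4]
grip_width: 0.849
grip_force: 0.0
```

```bash
python3 st.py
```

```text
15.15 rack -133.17169841388582 -102.75074428721099 154.68902354068717 q [-1.26  0.21  1.29  2.16 -0.25  0.94 -1.63] F -0.2 0.2 0.4
[[ 0.973 -0.231  0.   ]
 [-0.231 -0.973  0.001]
 [ 0.    -0.001 -1.   ]]
```

>>> jog_arm(rows=[{"delta_pos":[0,-1.5,10],"turn":[0,0,0]},{"delta_pos":[0,0,12],"turn":[0,0,0]},{"delta_pos":[0,0,12],"turn":[0,0,0]},{"delta_pos":[0,0,12],"turn":[0,0,0]},{"delta_pos":[0,0,10],"turn":[0,0,0]},{"delta_pos":[0,0,4],"turn":[0,0,0]},{"delta_pos":[0,0,0],"turn":[0,0,0]},{"delta_pos":[0,0,0],"turn":[0,0,0]}])

```text
time: 15.95
position: [421.3, 15.4, 94.9]
tool_rot: [[0.973, -0.232, 0.001], [-0.232, -0.973, 0.0], [0.001, -0.0, -1.0]]
force: [0.5, -0.4, 0.1]
grip_width: 0.852
grip_force: 0.0
```

```bash
python3 st.py
```

```text
15.95 rack -132.90865453263154 -101.3676536234228 94.88504482064084 q [-1.07  0.33  1.12  2.22 -0.42  0.81 -1.48] F 0.6 -0.3 0.1
[[ 0.973 -0.232  0.001]
 [-0.232 -0.973  0.   ]
 [ 0.001 -0.    -1.   ]]
```

>>> jog_arm(rows=[{"delta_pos":[0,0,0],"turn":[0,0,0]},{"delta_pos":[0,0,0],"turn":[0,0,0]},{"delta_pos":[0,0,0],"turn":[0,0,0]},{"delta_pos":[0,0,0],"turn":[0,0,0]},{"delta_pos":[0,0,0],"turn":[0,0,0]},{"delta_pos":[0,0,0],"turn":[0,0,0]},{"delta_pos":[0,0,0],"turn":[0,0,0]},{"delta_pos":[0,0,0],"turn":[0,0,0]}], jaw=1, grip_force=25)

```text
time: 16.75
position: [421.0, 15.5, 94.6]
tool_rot: [[0.973, -0.231, 0.0], [-0.231, -0.973, 0.0], [0.0, -0.0, -1.0]]
force: [-0.8, 0.6, 2.6]
grip_width: 0.171
grip_force: 23.4
```

```bash
python3 st.py
```

```text
16.75 rack -133.1771658388247 -101.31651612951919 94.57192261288273 q [-1.07  0.34  1.12  2.22 -0.42  0.81 -1.48] F -1.0 0.4 2.6
[[ 0.973 -0.231  0.   ]
 [-0.231 -0.973  0.   ]
 [ 0.    -0.    -1.   ]]
```

>>> jog_arm(rows=[{"delta_pos":[0,-3,0],"turn":[0,0,0]},{"delta_pos":[0,-4,0],"turn":[0,0,0]},{"delta_pos":[0,-4,0],"turn":[0,0,0]},{"delta_pos":[0,-4,0],"turn":[0,0,0]},{"delta_pos":[0,-4,0],"turn":[0,0,0]},{"delta_pos":[0,-4,0],"turn":[0,0,0]},{"delta_pos":[0,-3,0],"turn":[0,0,0]},{"delta_pos":[0,-1,0],"turn":[0,0,0]},{"delta_pos":[0,0,0],"turn":[0,0,0]},{"delta_pos":[0,0,0],"turn":[0,0,0]}])

```text
time: 17.75
position: [427.3, 42.0, 94.5]
tool_rot: [[0.973, -0.231, 0.0], [-0.231, -0.973, 0.0], [0.0, -0.0, -1.0]]
force: [-0.8, 0.2, 3.5]
grip_width: 0.174
grip_force: 23.7
```

```bash
python3 st.py; python3 - <<'E'
from h import *
f,P,M,K=grab('scene')
a=cv2.resize(f[140:260,190:300,::-1],None,fx=5,fy=5,interpolation=cv2.INTER_CUBIC)
cv2.imwrite('pics/s2.png',a)
E
```

```text
17.75 rack -133.1978607431881 -74.10980156534602 94.54906386506188 q [-1.11  0.35  1.11  2.21 -0.44  0.82 -1.52] F -0.8 0.1 3.5
[[ 0.973 -0.231  0.   ]
 [-0.231 -0.973  0.   ]
 [ 0.    -0.    -1.   ]]
```

View pics/s2.png

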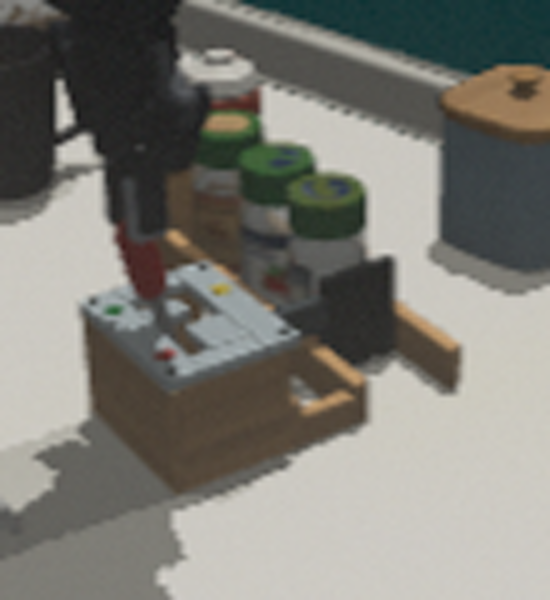

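The fingers hold the knob at (140,260), and the lever is now at the first crossing. The stop has moved up behind the third jar and all jars are upright. Next I cross in +x.

>>> jog_arm(rows=[{"delta_pos":[3,0,-0.5],"turn":[0,0,0]},{"delta_pos":[3,0,-0.5],"turn":[0,0,0]},{"delta_pos":[4,0,-0.5],"turn":[0,0,0]},{"delta_pos":[4,0,-0.5],"turn":[0,0,0]},{"delta_pos":[0,0,0],"turn":[0,0,0]},{"delta_pos":[0,0,0],"turn":[0,0,0]}])

```text
time: 18.4
position: [441.7, 38.6, 97.0]
tool_rot: [[0.973, -0.232, 0.001], [-0.232, -0.973, 0.001], [0.001, -0.001, -1.0]]
force: [-1.0, -0.3, 9.0]
grip_width: 0.173
grip_force: 24.7
```

```bash
python3 st.py
```

```text
18.4 rack -118.40875260408295 -74.10966901844819 96.999947104817 q [-1.07  0.37  1.09  2.17 -0.45  0.84 -1.5 ] F -0.9 -0.6 9.0
[[ 0.973 -0.232  0.001]
 [-0.232 -0.973  0.001]
 [ 0.001 -0.001 -1.   ]]
```

>>> jog_arm(rows=[{"delta_pos":[4,0,-0.5],"turn":[0,0,0]},{"delta_pos":[4,0,-0.3],"turn":[0,0,0]},{"delta_pos":[4,0,0],"turn":[0,0,0]},{"delta_pos":[4,0,0.3],"turn":[0,0,0]},{"delta_pos":[4,0,0.4],"turn":[0,0,0]},{"delta_pos":[4,0,0.4],"turn":[0,0,0]},{"delta_pos":[4,0,0.4],"turn":[0,0,0]},{"delta_pos":[3,0,0.4],"turn":[0,0,0]},{"delta_pos":[0,0,0],"turn":[0,0,0]},{"delta_pos":[0,0,0],"turn":[0,0,0]}])

```text
time: 19.4
position: [473.7, 31.0, 96.7]
tool_rot: [[0.973, -0.232, 0.005], [-0.232, -0.973, 0.0], [0.005, -0.001, -1.0]]
force: [2.1, -0.5, 13.2]
grip_width: 0.167
grip_force: 24.9
```

```bash
python3 st.py
```

```text
19.4 rack -85.5125970116257 -74.05713440052206 96.707171688995 q [-0.98  0.43  1.05  2.11 -0.49  0.87 -1.45] F 2.2 -0.0 13.2
[[ 0.973 -0.232  0.005]
 [-0.232 -0.973  0.   ]
 [ 0.005 -0.001 -1.   ]]
```

>>> jog_arm(rows=[{"delta_pos":[-1,-2,-0.5],"turn":[0,0,0]},{"delta_pos":[0,-4,0],"turn":[0,0,0]},{"delta_pos":[0,-4,0],"turn":[0,0,0]},{"delta_pos":[0,-4,0],"turn":[0,0,0]},{"delta_pos":[0,0,0],"turn":[0,0,0]},{"delta_pos":[0,0,0],"turn":[0,0,0]}])

```text
time: 20.0
position: [475.6, 37.2, 96.9]
tool_rot: [[0.972, -0.237, 0.006], [-0.237, -0.972, -0.009], [0.008, 0.008, -1.0]]
force: [3.9, -25.5, 5.1]
grip_width: 0.166
grip_force: 23.9
```

```bash
python3 st.py
```

```text
20.0 rack -85.10365692737493 -67.63305509117387 96.9052659417007 q [-1.    0.44  1.05  2.1  -0.49  0.87 -1.48] F 9.7 -23.9 5.1
[[ 0.972 -0.237  0.006]
 [-0.237 -0.972 -0.009]
 [ 0.008  0.008 -1.   ]]
```

The lever is blocked at 24 N, so it isn't fully in the far leg. I back off and look.

>>> jog_arm(rows=[{"delta_pos":[0,4,0],"turn":[0,0,0]},{"delta_pos":[0,4,0],"turn":[0,0,0]},{"delta_pos":[0,3,0],"turn":[0,0,0]},{"delta_pos":[0,0,0],"turn":[0,0,0]},{"delta_pos":[0,0,0],"turn":[0,0,0]}])

```text
time: 20.5
position: [473.0, 34.0, 97.1]
tool_rot: [[0.973, -0.232, 0.004], [-0.232, -0.973, 0.0], [0.004, -0.001, -1.0]]
force: [1.3, -2.4, 10.8]
grip_width: 0.169
grip_force: 25.6
```

```bash
python3 st.py; python3 - <<'E'
from h import *
o=np.array([574.0,83.3]);y=np.array([.2313,.9729]);x=np.array([.9729,-.2313])
ims=[]
for n in ['scene','side']:
    f,P,M,K=grab(n)
    Q=np.dstack([(P[...,:2]-o)@x,(P[...,:2]-o)@y,P[...,2]])
    fi=f.astype(int);red=(fi[...,0]>1.8*fi[...,1])&(fi[...,0]>1.8*fi[...,2])&(fi[...,0]>50)
    k=Q[red&(abs(Q[...,0]+100)<60)&(abs(Q[...,1]+74)<60)&(Q[...,2]>80)]
    print(n,len(k),k[np.argsort(k[:,2])].round(1)[::4])
    m=(abs(Q[...,2]-62)<4)&(abs(Q[...,0])<25)&(Q[...,1]<-40)&(Q[...,1]>-112)
    if m.any(): print('stop',Q[m].min(0).round(1),Q[m].max(0).round(1))
    c=np.linalg.inv(M)@np.r_[o-100*x-70*y,80,1];u=int(K[0,0]*c[0]/c[2]+K[0,2]);v=int(K[1,1]*c[1]/c[2]+K[1,2])
    ims.append(cv2.resize(f[v-33:v+33,u-33:u+33,::-1],(395,395),interpolation=cv2.INTER_CUBIC))
cv2.imwrite('pics/z1.png',np.hstack(ims))
E
```

```text
20.5 rack -86.8162549902731 -71.32603048184897 97.0604166381627 q [-0.99  0.43  1.05  2.11 -0.49  0.87 -1.46] F 1.8 -2.1 10.8
[[ 0.973 -0.232  0.004]
 [-0.232 -0.973  0.   ]
 [ 0.004 -0.001 -1.   ]]
scene 19 [[ -97.4  -79.1  101.6]
 [ -94.5  -80.6  113.3]
 [-100.8  -76.8  122.6]
 [ -96.9  -75.8  126.8]
 [ -95.1  -78.1  130.2]]
stop [-22.4 -78.1  58.4] [ 23.9 -42.7  66. ]
side 0 []
stop [-23.9 -78.3  58.1] [ 25.  -44.4  66. ]
```

View pics/z1.png

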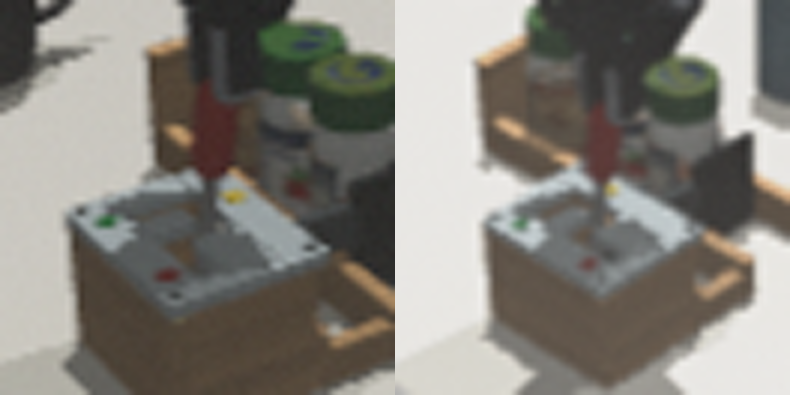

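The lever's stem sits in the first crossing, just short of the far leg beside the yellow dot (left view at (210,215)). The knob slipped a few mm in the pads, so I push further in +x.

>>> jog_arm(rows=[{"delta_pos":[0,2,0],"turn":[0,0,0]},{"delta_pos":[2,0,0],"turn":[0,0,0]},{"delta_pos":[2,0,0.3],"turn":[0,0,0]},{"delta_pos":[2,0,0.3],"turn":[0,0,0]},{"delta_pos":[0,0,0],"turn":[0,0,0]},{"delta_pos":[0,0,0],"turn":[0,0,0]}])

```text
time: 21.2
position: [478.1, 31.2, 96.2]
tool_rot: [[0.973, -0.232, 0.004], [-0.232, -0.973, 0.0], [0.003, -0.001, -1.0]]
force: [1.6, 0.6, 9.0]
grip_width: 0.166
grip_force: 24.9
```

```bash
python3 st.py
```

```text
21.2 rack -81.21098622405893 -72.86923065918016 96.21609823113486 q [-0.97  0.44  1.04  2.1  -0.5   0.87 -1.45] F 1.4 1.0 9.0
[[ 0.973 -0.232  0.004]
 [-0.232 -0.973  0.   ]
 [ 0.003 -0.001 -1.   ]]
```

>>> jog_arm(rows=[{"delta_pos":[0,-3,0],"turn":[0,0,0]},{"delta_pos":[0,-3,0],"turn":[0,0,0]},{"delta_pos":[0,-2,0],"turn":[0,0,0]},{"delta_pos":[0,0,0],"turn":[0,0,0]}])

```text
time: 21.6
position: [479.8, 38.0, 96.2]
tool_rot: [[0.973, -0.232, 0.003], [-0.232, -0.973, -0.001], [0.004, 0.0, -1.0]]
force: [1.6, -2.6, 9.5]
grip_width: 0.168
grip_force: 25.0
```

```bash
python3 st.py
```

```text
21.6 rack -81.20475783357017 -65.82714906937332 96.19437477602985 q [-0.98  0.44  1.04  2.09 -0.5   0.87 -1.46] F 2.2 -2.2 9.5
[[ 0.973 -0.232  0.003]
 [-0.232 -0.973 -0.001]
 [ 0.004  0.    -1.   ]]
```

It's in the far leg now, with only about 2 N of friction. On to the second crossing at y≈-46.

>>> jog_arm(rows=[{"delta_pos":[0,-4,0],"turn":[0,0,0]},{"delta_pos":[0,-4,0],"turn":[0,0,0]},{"delta_pos":[0,-4,0],"turn":[0,0,0]},{"delta_pos":[0,-4,0],"turn":[0,0,0]},{"delta_pos":[0,-2,0],"turn":[0,0,0]},{"delta_pos":[0,-1,0],"turn":[0,0,0]},{"delta_pos":[0,0,0],"turn":[0,0,0]},{"delta_pos":[0,0,0],"turn":[0,0,0]}])

```text
time: 22.4
position: [484.2, 56.5, 96.2]
tool_rot: [[0.973, -0.232, 0.003], [-0.232, -0.973, -0.001], [0.003, -0.0, -1.0]]
force: [2.1, -2.4, 9.0]
grip_width: 0.173
grip_force: 25.0
```

```bash
cat > stop.py <<'E'
from h import *
o=np.array([574.0,83.3]);y=np.array([.2313,.9729]);x=np.array([.9729,-.2313])
for n in ['scene','side']:
    f,P,M,K=grab(n)
    Q=np.dstack([(P[...,:2]-o)@x,(P[...,:2]-o)@y,P[...,2]])
    fi=f.astype(int);red=(fi[...,0]>1.8*fi[...,1])&(fi[...,0]>1.8*fi[...,2])&(fi[...,0]>50)
    k=Q[red&(abs(Q[...,0]+105)<60)&(abs(Q[...,1]+60)<60)&(Q[...,2]>85)]
    if len(k):print(n,'red',len(k),np.median(k,0).round(1))
    m=(abs(Q[...,2]-45)<18)&(abs(Q[...,0])<20)&(Q[...,1]<-38)&(Q[...,1]>-112)&(fi.max(-1)<70)
    if m.any(): print(n,'stop rear y',np.median(Q[m][:,1]).round(1),m.sum())
E
python3 st.py;python3 stop.py
```

```text
22.4 rack -81.209825804242 -46.82384367633736 96.21333027748246 q [-1.01  0.45  1.03  2.08 -0.51  0.88 -1.49] F 2.6 -1.8 9.0
[[ 0.973 -0.232  0.003]
 [-0.232 -0.973 -0.001]
 [ 0.003 -0.    -1.   ]]
scene red 35 [-93.  -53.1 122.6]
scene stop rear y -50.8 117
side stop rear y -48.9 65
```

>>> jog_arm(rows=[{"delta_pos":[0,-0.8,0],"turn":[0,0,0]},{"delta_pos":[-4,0,-0.3],"turn":[0,0,0]},{"delta_pos":[-5,0,-0.3],"turn":[0,0,0]},{"delta_pos":[-5,0,-0.3],"turn":[0,0,0]},{"delta_pos":[-5,0,-0.3],"turn":[0,0,0]},{"delta_pos":[-5,0,0],"turn":[0,0,0]},{"delta_pos":[0,0,0],"turn":[0,0,0]},{"delta_pos":[0,0,0],"turn":[0,0,0]}])

```text
time: 23.3
position: [461.3, 63.0, 98.1]
tool_rot: [[0.973, -0.232, 0.004], [-0.232, -0.973, 0.0], [0.004, -0.001, -1.0]]
force: [-1.7, -3.2, 20.7]
grip_width: 0.168
grip_force: 28.1
```

```bash
python3 st.py;python3 stop.py
```

```text
23.3 rack -104.96053529024415 -45.870051169827335 98.06255761932714 q [-1.08  0.41  1.07  2.13 -0.48  0.86 -1.53] F -0.9 -3.5 20.7
[[ 0.973 -0.232  0.004]
 [-0.232 -0.973  0.   ]
 [ 0.004 -0.001 -1.   ]]
scene red 21 [-114.4  -54.4  124.8]
scene stop rear y -49.8 122
side stop rear y -47.9 64
```

>>> jog_arm(rows=[{"delta_pos":[0,0,-1.5],"turn":[0,0,0]},{"delta_pos":[-5,0,0],"turn":[0,0,0]},{"delta_pos":[-5,0,0.3],"turn":[0,0,0]},{"delta_pos":[-5,0,0.3],"turn":[0,0,0]},{"delta_pos":[-5,0,0.4],"turn":[0,0,0]},{"delta_pos":[-5,0,0.4],"turn":[0,0,0]},{"delta_pos":[-4,0,0.4],"turn":[0,0,0]},{"delta_pos":[0,0,0],"turn":[0,0,0]},{"delta_pos":[0,0,0],"turn":[0,0,0]}])

```text
time: 24.3
position: [431.3, 70.0, 96.0]
tool_rot: [[0.973, -0.231, 0.002], [-0.231, -0.973, -0.001], [0.002, 0.001, -1.0]]
force: [5.4, -5.1, -7.7]
grip_width: 0.155
grip_force: 21.6
```

```bash
python3 st.py;python3 stop.py
```

```text
24.3 rack -135.74104785017624 -45.95740300032414 95.9545659194725 q [-1.16  0.37  1.11  2.19 -0.45  0.83 -1.58] F 6.4 -3.7 -7.7
[[ 0.973 -0.231  0.002]
 [-0.231 -0.973 -0.001]
 [ 0.002  0.001 -1.   ]]
scene red 13 [-137.6  -55.4  121.6]
scene stop rear y -50.1 122
side stop rear y -48.3 65
```

>>> jog_arm(rows=[{"delta_pos":[-2,0,0],"turn":[0,0,0]},{"delta_pos":[-2,0,0],"turn":[0,0,0]},{"delta_pos":[0,0,0],"turn":[0,0,0]},{"delta_pos":[0,0,0],"turn":[0,0,0]}])

```text
time: 24.8
position: [429.9, 70.3, 96.6]
tool_rot: [[0.973, -0.232, 0.006], [-0.232, -0.973, -0.002], [0.007, 0.001, -1.0]]
force: [11.9, -5.9, -11.7]
grip_width: 0.145
grip_force: 21.6
```

```bash
python3 st.py;python3 stop.py
```

```text
24.8 rack -137.15511899184744 -45.92246660222403 96.57205710932669 q [-1.18  0.36  1.11  2.2  -0.44  0.83 -1.59] F 13.0 -3.0 -11.7
[[ 0.973 -0.232  0.006]
 [-0.232 -0.973 -0.002]
 [ 0.007  0.001 -1.   ]]
scene red 8 [-134.4  -56.2  117.9]
scene stop rear y -50.1 123
side stop rear y -48.1 66
```

It now resists at 13 N, so the lever is at the dead end. I ease off, release, rise and check.

>>> jog_arm(rows=[{"delta_pos":[2,0,0],"turn":[0,0,0]},{"delta_pos":[0,0,0],"turn":[0,0,0]}])

```text
time: 25.1
position: [430.6, 70.2, 96.5]
tool_rot: [[0.973, -0.232, 0.003], [-0.232, -0.973, -0.001], [0.004, 0.001, -1.0]]
force: [6.6, -5.4, -3.0]
grip_width: 0.149
grip_force: 24.2
```

>>> jog_arm(rows=[{"delta_pos":[0,0,0],"turn":[0,0,0]},{"delta_pos":[0,0,0],"turn":[0,0,0]},{"delta_pos":[0,0,0],"turn":[0,0,0]},{"delta_pos":[0,0,0],"turn":[0,0,0]},{"delta_pos":[0,0,0],"turn":[0,0,0]},{"delta_pos":[0,0,0],"turn":[0,0,0]}], jaw=-0.5)

```text
time: 25.7
position: [428.8, 71.1, 96.2]
tool_rot: [[0.973, -0.231, -0.0], [-0.231, -0.973, 0.0], [-0.0, -0.0, -1.0]]
force: [0.7, -0.1, 0.2]
grip_width: 0.75
grip_force: 0.0
```

>>> jog_arm(rows=[{"delta_pos":[0,0,-10],"turn":[0,0,0]},{"delta_pos":[0,0,-20],"turn":[0,0,0]},{"delta_pos":[0,0,-25],"turn":[0,0,0]},{"delta_pos":[0,0,-25],"turn":[0,0,0]},{"delta_pos":[0,0,-25],"turn":[0,0,0]},{"delta_pos":[0,0,-25],"turn":[0,0,0]},{"delta_pos":[0,0,0],"turn":[0,0,0]},{"delta_pos":[0,0,0],"turn":[0,0,0]}])

```text
time: 26.5
position: [428.9, 72.0, 226.4]
tool_rot: [[0.973, -0.229, -0.0], [-0.229, -0.973, 0.004], [-0.001, -0.004, -1.0]]
force: [0.0, -0.1, -1.0]
grip_width: 0.748
grip_force: 0.0
```

```bash
python3 look.py w6; python3 st.py
```

```text
26.5 [428.88276344  72.03624157 226.43221769] 0.7477617305825981 [-1.61  0.01  1.41  2.03 -0.02  1.1  -2.  ]
tcp rack -138.57925212471326 -44.5241273892153
jar75 1708 [-23.6  50.  102.2] [ 20.3  93.3 108.4] [ -0.9  71.2 105.7]
jar28 1858 [-24.2   3.1 102.1] [ 20.5  52.9 109. ] [ -1.6  26.4 105.8]
jar5 1665 [-21.6 -19.9 102.1] [ 20.2  29.9 108.6] [ -0.    7.6 105.9]
jar65 1799 [-23.6  40.5 102.1] [ 20.3  89.7 108.4] [ -0.9  67.6 105.7]
jar-17 1857 [-21.4 -40.8 102. ] [ 23.3   7.8 108.6] [  1.1 -18.6 105.8]
jar-57 210 [-12.4 -40.8 102.1] [ 14.  -32.7 107.8] [  0.8 -36.8 105.7]
stop 361 [-24.  -49.5  61.5] [ 24.9 -25.   68.2] [ -1.  -45.8  65.8]
knob 280 [-144.8  -52.5  107.8] [-122.5  -38.8  139.9] [-132.8  -45.2  135.4]
knobtop 194 [-144.8  -52.5  131.3] [-128.1  -38.8  139.9] [-135.5  -46.2  136.6]
26.55 rack -138.86528425216616 -45.1004230441193 225.90789850288678 q [-1.61  0.02  1.4   2.04 -0.02  1.1  -2.  ] F -0.1 0.6 0.9
[[ 0.973 -0.23  -0.001]
 [-0.23  -0.973  0.002]
 [-0.001 -0.001 -1.   ]]
```

View pics/w6.png

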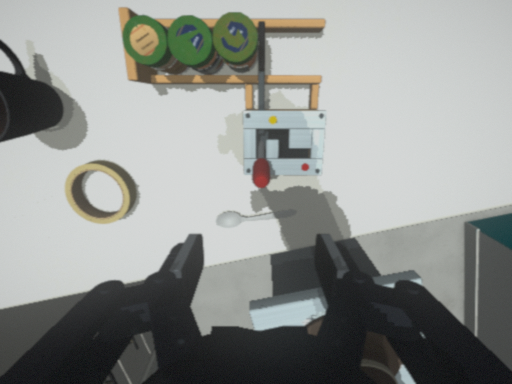

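The knob stands over the green-dot slot at rack (-133, -46), with the same lean as at the start. The stop face is at y≈-42, and the three jars are upright in a row with their tops at 106 mm. The arm is clear, so I hand in.

```bash
python3 -c "
from bench import r;print(r.finish_job())"
```

```text
the job is handed in; nothing more can be done
None
```

The spice jar stands upright in the rack in line with the other two. The lever is fully home in the green-dot slot with the stop locked against the row, and the job was handed in at about 26.6 s.

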